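# Unpin a locating block and rock it out of its sprung nest

### The arm

A 6-joint arm with a two-finger parallel gripper is mounted at the origin on a cart in front of the work surface, level with it; the furniture and walls round the work are solid. World frame = base frame: x ahead of the robot, y to its left, z up, the work surface at z = 0. Lengths are in m, angles in rad, forces in N, time in s.
With the tool pointing down it reaches from about 0.2 to 0.875 m from the base axis. Payload 3.4 kg.
Tool frame: the origin (TCP) lies between the finger pads; the fingertips stand 25 mm ahead of it and the grasp point (between the pads) lies 6 mm ahead of it (r.nose_length is the z of the fingertips in the tool frame, in m); z points along the fingers, x is the direction in which the jaws open and shut, and the axes are right-handed (so a half turn about z gives the same grasp; the last joint's range is limited). The gripper opens to 94 mm and grips with 3 to 60 N. Pads are 16 mm wide; open, the fingers measure 119 mm over their backs; the gripper's body (75 mm by 177 mm) begins 78 mm behind the grasp point.
Start: joints at [-1.419, 0.276, 1.505, -0, 1.361, -0.121], TCP at [0.155, -0.554, 0.23] pointing down, gripper open.
Joint ranges: [-2.89, 2.89], [-0.75, 2.08], [0.22, 2.7], [-1.18, 4.32], [0.11, 2.71], [-2.7, 2.7]. Speed limits (rad/s): [2.57, 2.57, 3.14, 3.14, 3.14, 3.14].

### API

Orientations are given as a unit quaternion [w, x, y, z].
In Python, from plant import r, gripper_to, inverse_kinematics, vision, models, telemetry gives the robot as it stands. Calls block until the motion is done:
- r.move_to(position, orientation): joint-space move of the TCP to a pose.
- r.move_l(position, rot=None, vel=0.15, guard=None): straight line of the TCP; rot=None keeps the orientation; vel is the mean speed in m/s. With guard (N) it stops when the force on the tool has changed by that much, and returns True; else False.
- r.movej(angles): joint-space move.
- gripper_to(opening, f_grip=None): finger opening in m; f_grip is the grip in N (None keeps the last); returns when the fingers have stopped.
- r.hold(seconds).
- inverse_kinematics(position, orientation): joint angles nearest the present ones, or None.
- vision.snapshot(name): name is "scene" or "top"; returns the picture (384x512x3 uint8, red, green, blue); there is no depth.
- vision.get_calibration(name): a dict with "fx", "fy", "cx", "cy" (pixels), "position" and "orientation" of the camera in the world. Camera axes: x right, y down, z forward; pixel columns grow to the right and rows downward; lengths in m; the calibration is good to about 2 mm. A picture is of the moment at which its call begins. get_calibration takes no time and is no camera call.
A pose or a line that the arm cannot do raises r.PlanningError and nothing moves.
- r.sign_off(): hands the job in, once; it reports no verdict.
Trained networks look in the newest picture that a camera, given by its name, has taken for a name from the list of things; names that differ only in an ending like _2 or _b are one class to them, and where a whole thing is asked for, a point or a joint stands for the part that bears it (a point fixed in the world has none). Each returns a list of dicts, best first, with "score" (0 to 1); they miss things now and then, are a little off and sometimes report something else, mostly with a low value. They report only what shows in the picture. A call takes as long as a camera call.
- models.boxes_of(thing, camera): "at" ([x, y, z] in m, in world coordinates, good to about 4 mm: the middle of the surface that is visible of it).
- models.regions_of(thing, camera): "pixels" (384x512 bool, what is visible of it).
- models.mark_of(thing, camera): "at" ([x, y, z] in m, in world coordinates, good to about 4 mm: a listed point, or the origin of a listed thing).
Readings, each from a call of its own:
- telemetry.current_t(): time.
- telemetry.current_joints(): joint angles.
- telemetry.current_dq(): joint speeds.
- telemetry.current_joint_efforts(): joint torques, N m.
- telemetry.current_ee_pos(): TCP position.
- telemetry.current_tool_rot(): TCP orientation.
- telemetry.current_wrist_force(): force on the tool from outside, world axes, zero at the start.
- telemetry.current_torque(): the same for the moment, N m.
- telemetry.current_opening(): finger opening in m.
Only numpy, scipy, OpenCV 4.12 (cv2) and the standard library are available. Lean on these libraries where they do the work, as an engineer would, in place of code of your own. Each camera call takes 0.05 s, during which the arm holds its last target. There are 200 camera calls.

### The job

Draw the black-headed locking pin out of the locating block and stand it fully down in the empty round socket at the end of the fixture. Then grip the block by its tall boss and rock it out of its nest: tip its red end up past the spring ball while the plain end stays down, then tip it the other way, plain end clearly higher than red, until both ends are out. Finish while still holding the block level and still over its nest, just clear of the fixture, its underside about 3 cm above the seat, and leave the other things on the bench where they are.

Things in the scene. Friction and masses are not known exactly. Their poses are not given: they have to be found in the camera images.
- fixture: Fixed steel fixture, base plate 84 x 210 x 12 mm. Origin on the bench under the middle of the nest; z up, y along the plate towards the dark parking socket (plate from y = -75 to +135 mm). At y = -38 to -62 mm a red plunger housing, at +38 to +62 mm a grey one, 30 mm wide, 18 mm high above the plate. Pulled straight up, both balls hold the block together; tipped, one end at a time slips past.
- seat (a point): Middle of the nest on top of the base plate, 12 mm above the bench, where the middle of the block's underside sits; axes as the fixture's. Two guide rails flank it at x = +-16.5 to +-26.5 mm, 10 mm high above the plate, 56 mm long.
- plunger_red (a joint): 10 mm brass spring ball in the red housing, centre 10 mm above the plate, reaching in to y = -32 mm over the ridge of the block's red end. 0 = fully out; grows (m) as it is pushed back, at most 0.006. Springs back with about 8 to 12 N; slippery.
- plunger_plain (a joint): The same ball in the grey housing at y = +32 mm, over the plain end; stiffer, about 11 to 18 N.
- socket_mouth (a point): Centre of the mouth of the parking socket: a dark block 36 x 36 mm on the base plate at fixture y = +105 mm, mouth 42 mm above the bench, bore 16 mm with a slightly chamfered edge.
- socket_floor (a point): Centre of the bottom of that bore, at bench height (bore 42 mm deep); here the foot of the parked pin stands.
- block: Aluminium block, about 0.35 kg. Origin at the centre of its underside, z up, y towards its plain end. 30 mm wide (x), 60 mm high. Lower part 62 mm long (y), 20 mm high; above it a boss 30 x 30 mm in the middle, 20 to 60 mm up. A 15 mm hole for the pin runs down the middle. The step at the -y end is red, at +y plain metal. Starts seated in the nest, 1.5 mm free of each rail, axes as the fixture's.
- red_end (a point): Point on the underside of the block, 31 mm from its middle, at the red end (block -y). Each end has a pointed ridge, tip 4 mm above the underside, 70 mm over both. An end must rise about 10 to 12 mm to slip past its ball, and then rests on the ball some 10 mm up.
- plain_end (a point): Point on the underside of the block, 31 mm from its middle, at the plain end (block +y).
- pin: Locking pin, 105 mm long, about 0.12 kg, upright. Origin at the centre of its foot, z to its head. Shank 12 mm diameter, 69 mm long, chamfered foot; collar 25 mm diameter from 69 to 73 mm; black head 20 mm diameter from 73 to 105 mm. Starts standing through the block into a hole of the plate, foot 3 mm above the bench, collar on the block's top (72 mm). Parked, it stands on the bore's bottom.
- plug_gauge: Bystander: black round plug gauge standing upright, 28 mm diameter, 100 mm high; origin at the centre of its underside.
- pinion: Bystander: dark pinion, 58 mm diameter, 50 mm high; origin at the centre of its underside.
- setting_ring: Bystander: bright setting ring lying flat, 60 mm diameter, 18 mm high; origin at the centre of its underside.

How it is judged:
By the outcome, as a careful person would: the job done as asked, in the order asked, and still so for the second after the job is handed in, while the arm keeps its last pose, push and grip.
It also fails if it takes over 51 s, if anything falls off the work surface, if the arm or the gripper's body presses on something with over 40 N, if the wrist force passes 120 N, or if a joint passes its speed limit or range.

## Working session

There is one attempt and no reset: what is moved stays moved. The work goes in short steps, each a Python script; the robot and the scene stay as the last script left them, time stands still between calls to the robot, and variables do not carry over. Pictures are saved under pics/ and viewed, about 8 in all and at most 12, crops included, and the job is handed in when it is done.

```bash
ls; mkdir -p pics
python3 - <<'E'
from plant import r, gripper_to, inverse_kinematics, vision, models, telemetry
import numpy as np, cv2
ims=[]
for c in ("scene","top"):
    im=vision.snapshot(c); cv2.imwrite(f"pics/a_{c}.png",im[:,:,::-1])
    k=vision.get_calibration(c); print(c,{a:np.round(b,3).tolist() for a,b in k.items()})
    for n in ["fixture","seat","socket_mouth","block","red_end","plain_end","pin","plug_gauge","pinion","setting_ring"]:
        print(n,[(np.round(d["at"],4).tolist(),round(d["score"],2)) for d in models.mark_of(n,c)[:2]])
print(telemetry.current_t(),telemetry.current_wrist_force())
E
```

```text
pics
scene {'fx': 424.627, 'fy': 424.627, 'cx': 260.419, 'cy': 199.528, 'position': [-0.169, 0.895, 0.54], 'orientation': [0.196, -0.276, 0.781, -0.525]}
fixture [([0.5316, -0.0447, -0.0025], 0.72)]
seat [([0.5278, -0.045, 0.0153], 0.77)]
socket_mouth [([0.4976, 0.0532, 0.0406], 0.66), ([0.4693, -0.3655, -0.0002], 0.19)]
block [([0.53, -0.0472, 0.0152], 0.64)]
red_end [([0.5319, -0.0733, 0.0104], 0.8)]
plain_end [([0.5196, -0.0164, 0.0103], 0.54), ([0.4999, 0.0515, 0.001], 0.49)]
pin []
plug_gauge []
pinion [([0.6461, -0.2865, -0.0029], 0.76)]
setting_ring [([0.4858, 0.4162, -0.0023], 0.58)]
top {'fx': 383.907, 'fy': 383.907, 'cx': 248.539, 'cy': 195.698, 'position': [0.491, 0.001, 1.251], 'orientation': [-0.03, 0.71, -0.703, 0.019]}
fixture [([0.5225, -0.0468, -0.0054], 0.84), ([0.522, -0.0157, 0.0103], 0.66)]
seat [([0.5315, -0.0416, 0.0149], 0.62)]
socket_mouth [([0.4968, 0.056, 0.0459], 0.86)]
block [([0.5327, -0.0484, 0.0131], 0.52), ([0.5368, -0.0755, 0.0134], 0.21)]
red_end [([0.5404, -0.08, 0.0164], 0.69)]
plain_end [([0.5221, -0.0148, 0.0119], 0.68)]
pin [([0.5307, -0.0479, 0.0026], 0.46)]
plug_gauge [([0.4708, -0.3638, 0.0028], 0.47)]
pinion [([0.647, -0.2863, 0.0015], 0.63)]
setting_ring [([0.4882, 0.416, -0.0035], 0.71)]
1.1 [-0.30574171 -0.46435471  0.00653975]
```

View pictures.

View pics/a_scene.png

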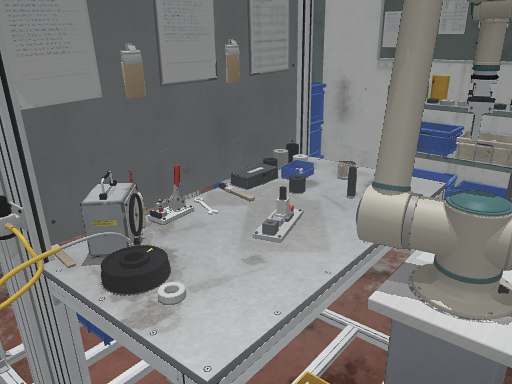

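View pics/a_top.png

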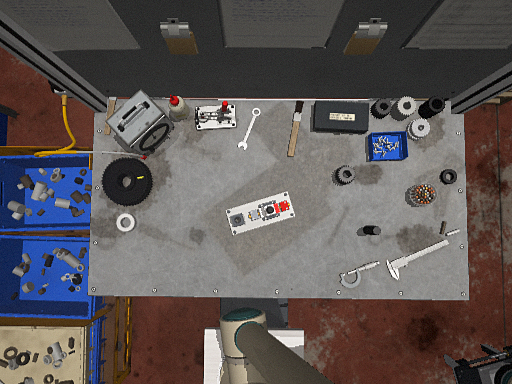

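```bash
cat > h.py <<'E'
from plant import r, gripper_to, inverse_kinematics, vision, models, telemetry
import numpy as np, cv2
from scipy.spatial.transform import Rotation as R
def q2R(q): return R.from_quat([q[1],q[2],q[3],q[0]])
def project(c,P):
    k=vision.get_calibration(c); p=q2R(k["orientation"]).inv().apply(np.atleast_2d(P)-k["position"])
    return np.c_[k["fx"]*p[:,0]/p[:,2]+k["cx"],k["fy"]*p[:,1]/p[:,2]+k["cy"]]
def backproj(c,uv,z):
    k=vision.get_calibration(c); uv=np.atleast_2d(uv)
    d=q2R(k["orientation"]).apply(np.c_[(uv[:,0]-k["cx"])/k["fx"],(uv[:,1]-k["cy"])/k["fy"],np.ones(len(uv))])
    o=np.array(k["position"]); return o+d*((z-o[2])/d[:,2])[:,None]
E
python3 - <<'E'
from h import *
def fx2w(p,X): 
    return R.from_euler('z',X[2]).apply(np.atleast_2d(p))+[X[0],X[1],0]
X=np.array([0.530,-0.046,np.radians(18.2)])
# fit from marks
L={"seat":[0,0,.012],"socket_mouth":[0,.105,.042],"red_end":[0,-.031,.012],"plain_end":[0,.031,.012],"fixture":[0,0,0],"block":[0,0,.012]}
A=[];B=[]
for c in ("scene","top"):
    vision.snapshot(c)
    for n in L:
        d=models.mark_of(n,c)
        if d: A.append(L[n]);B.append(d[0]["at"])
A=np.array(A);B=np.array(B)
from scipy.optimize import least_squares
s=least_squares(lambda X:(fx2w(A,X)-B)[:,:2].ravel(),X,loss='soft_l1',f_scale=.004); print("marks",s.x[:2],np.degrees(s.x[2]))
im=vision.snapshot("top"); m=models.regions_of("fixture","top")[0]["pixels"]
print("px",m.sum())
pts=np.argwhere(m)[:,::-1].astype(np.float32); rc=cv2.minAreaRect(pts); print(rc)
w=backproj("top",cv2.boxPoints(rc),.012); print(np.round(w,4), np.linalg.norm(w[0]-w[1]),np.linalg.norm(w[1]-w[2]))
for n in("pin","block"):
    for d in models.regions_of(n,"top")[:1]:
        uv=np.argwhere(d["pixels"])[:,::-1].mean(0); print(n,uv,d["pixels"].sum(),backproj("top",uv,.108 if n=="pin" else .07))
# overlay of model outline on upscaled crops
out=[]
for c,(u,v,wd,S) in {"top":(262,214,80,5),"scene":(280,215,80,5)}.items():
    im=vision.snapshot(c); u0,v0=u-wd//2,v-wd//2
    cr=cv2.resize(im[v0:v0+wd,u0:u0+wd],None,fx=S,fy=S,interpolation=cv2.INTER_CUBIC)[:,:,::-1].copy()
    def poly(P,col):
        q=(project(c,fx2w(P,s.x))+.5-[u0,v0])*S-.5; cv2.polylines(cr,[np.int32(np.round(q))],True,col,1)
    poly([[a,b,.012] for a,b in [(-.042,-.075),(.042,-.075),(.042,.135),(-.042,.135)]],(0,255,0))
    t=np.linspace(0,6.28,30)
    poly(np.c_[.01*np.cos(t),.01*np.sin(t),0*t+.108],(255,0,255))
    poly(np.c_[.008*np.cos(t),.105+.008*np.sin(t),0*t+.042],(0,255,255))
    poly([[a,b,.03] for a,b in [(-.015,-.038),(.015,-.038),(.015,-.062),(-.015,-.062)]],(255,255,0))
    out.append(cr)
cv2.imwrite("pics/b.png",np.hstack(out))
E
```

```text
marks [ 0.52801793 -0.0448093 ] 16.46497130823118
px 1399
((259.5699462890625, 212.65081787109375), (25.884681701660156, 64.68643188476562), 73.85565948486328)
[[ 0.5333  0.0971  0.012 ]
 [ 0.5933 -0.1032  0.012 ]
 [ 0.5132 -0.1265  0.012 ]
 [ 0.4535  0.0728  0.012 ]] 0.20909731619322736 0.08341033862547378
block [258.58287671 213.2630137 ] 1460 [[ 0.51981307 -0.0111625   0.07      ]]
```

View pics/b.png

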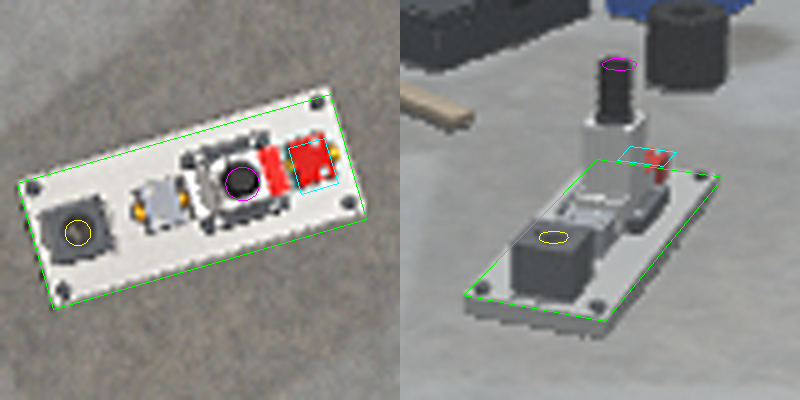

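```bash
cat >> h.py <<'E'
yaw=np.radians(16.6); F=R.from_euler('z',yaw); S0=np.array([0.530,-0.0443,0])
def W(p): return F.apply(p)+S0
def quat(tilt=0,sgn=1):  # tilt: rotation about fixture x, + lifts +y (plain) end
    M=np.array([[0,sgn,0],[1*1.0,0,0],[0,0,-1]]).T  # rows: tool x,y,z in fixture
    M=np.array([[0,1,0],[sgn*sgn,0,0],[0,0,-1.]]) if sgn==1 else np.array([[0,-1,0],[-1,0,0],[0,0,-1.]])
    q=(F*R.from_euler('x',tilt)*R.from_matrix(M)).as_quat(); return [q[3],q[0],q[1],q[2]]
def st(tag=""):
    f=F.inv().apply(telemetry.current_wrist_force()); m=F.inv().apply(telemetry.current_torque()); p=F.inv().apply(np.array(telemetry.current_ee_pos())-S0)
    print(tag,"t%.2f"%telemetry.current_t(),"p(mm)",np.round(p*1e3,1),"F",np.round(f,1),"M",np.round(m,2),"open %.1f"%(telemetry.current_opening()*1e3),flush=True)
E
python3 - <<'E'
from h import *
for s in (1,-1): print(s,inverse_kinematics(W([0,0,.104]),quat(0,s)),inverse_kinematics(W([0,0.02,.1]),quat(0.25,s)))
s=min((1,-1),key=lambda s:abs(np.array(inverse_kinematics(W([0,0,.104]),quat(0,s)))[5])); print(s)
q=quat(0,s)
r.move_to(W([0,0,.19]),q); st("above")
gripper_to(.044); r.move_l(W([0,0,.104]),vel=.12,guard=15); st("down")
gripper_to(.0,f_grip=5); st("light")
E
```

```text
1 [-2.14252605e-01  3.15483083e-01  1.78860346e+00 -4.44089210e-16
  1.03750611e+00 -2.07477359e+00] [-0.32436683  0.37065727  1.74454175  0.22036594  1.18115437 -2.2847225 ]
-1 [-2.14252605e-01  3.15483083e-01  1.78860346e+00 -4.44089210e-16
  1.03750611e+00  1.06681907e+00] [-0.32436683  0.37065727  1.74454175  0.22036594  1.18115437  0.85687015]
-1
above t4.37 p(mm) [ -0.2  -0.8 190. ] F [ 0.1  0.3 -0.7] M [-0.01  0.05  0.01] open 93.7
down t6.13 p(mm) [  0.5  -0.3 104.5] F [-0.7  0.3  0.4] M [-0.06 -0.   -0.  ] open 43.9
light t6.63 p(mm) [  0.3  -0.2 104.5] F [-0.1 -0.4  2.3] M [-0.03  0.02 -0.04] open 19.7
```

Run:
```python
from h import *
gripper_to(.0,f_grip=25)
r.move_l(W([0,0,.186]),vel=.1); st("up")
r.move_l(W([0,.105,.186]),vel=.15); st("over")
r.move_l(W([0,.105,.150]),vel=.1)
print(r.move_l(W([0,.105,.1025]),vel=.04,guard=6)); st("in")
a=vision.snapshot("scene"); b=vision.snapshot("top")
cv2.imwrite("pics/c.png",np.hstack([cv2.resize(a[150:250,220:320],(400,400)),cv2.resize(b[160:260,210:310],(400,400))])[:,:,::-1])
```

```text
up t7.82 p(mm) [ -0.6   0.3 185.2] F [ 0.1 -1.3 -1.4] M [ 0.01 -0.02 -0.04] open 19.5
over t8.67 p(mm) [1.000e-01 1.046e+02 1.860e+02] F [-0.1 -0.2 -0.6] M [0.05 0.03 0.05] open 19.3
False
in t10.51 p(mm) [  0.2 104.9 102.8] F [ 0.6  0.3 -0.9] M [ 0.03  0.02 -0.02] open 19.8
```

View pics/c.png

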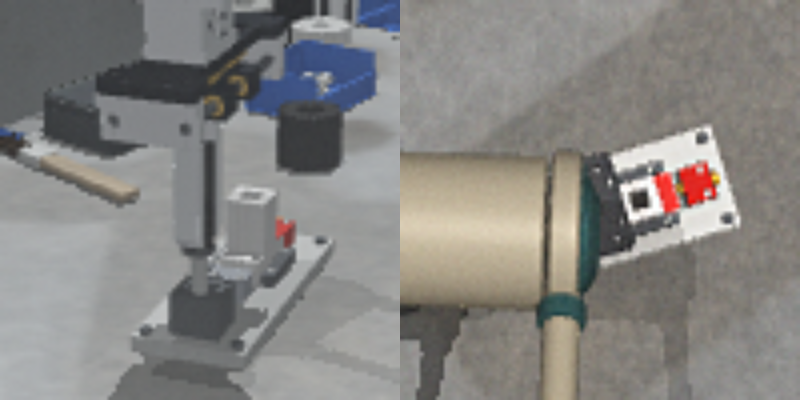

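Run:
```python
from h import *
print(r.move_l(W([0,.105,.096]),vel=.03,guard=6)); st("bottom")
gripper_to(.040); st("rel")
r.move_l(W([0,.105,.150]),vel=.15); 
r.move_l(W([0,0,.150]),vel=.2); st("above block")
a=vision.snapshot("scene"); cv2.imwrite("pics/d.png",cv2.resize(a[150:250,220:320],(600,600))[:,:,::-1])
print([np.round(d["at"],4) for d in models.mark_of("pin","scene")],W([0,.105,0]))
```

```text
True
bottom t10.82 p(mm) [  0.9 104.6 101. ] F [-1.   0.   4.5] M [ 0.04  0.09 -0.01] open 19.2
rel t11.35 p(mm) [  0.  104.9 100. ] F [ 0.2  0.4 -0.3] M [-0.01 -0.02 -0.07] open 39.7
above block t12.51 p(mm) [ -0.7   0.8 149.1] F [-0.2  0.5  0.8] M [-0.    0.02  0.03] open 40.5
[] [0.50000272 0.05632387 0.        ]
```

View pics/d.png

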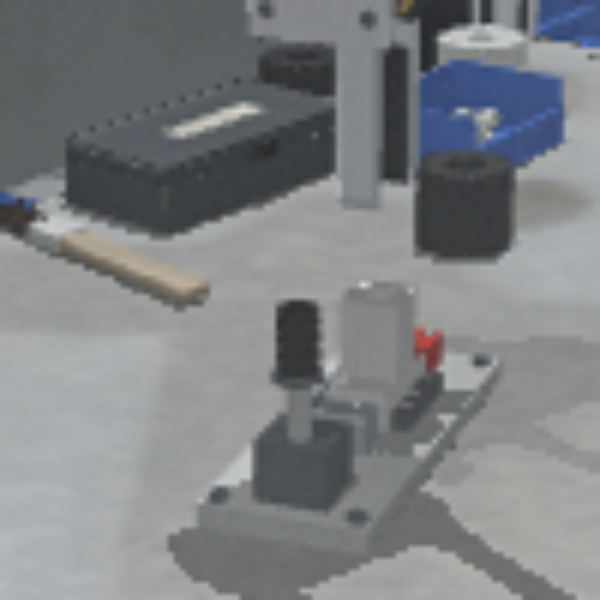

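```bash
cat >> h.py <<'E'
def rock(red,plain,z0,y0=0,x0=0,vel=.03):
    t=np.arcsin((plain-red)/62); c=np.array([x0,y0,12+(red+plain)/2])/1e3
    p=c+R.from_euler('x',t).apply([0,0,z0-.012])
    r.move_l(W(p),rot=quat(t,-1),vel=vel); st(f"red{red} plain{plain}")
E
python3 - <<'E'
from h import *
r.move_l(W([0,0,.061]),vel=.12,guard=10); st("down")
gripper_to(0,f_grip=10); st("light")
gripper_to(0,f_grip=60); st("full")
z0=.061
for h in (2,5,8,11,13,15): rock(h,0,z0)
a=vision.snapshot("scene"); b=vision.snapshot("top")
cv2.imwrite("pics/e.png",np.hstack([cv2.resize(a[180:250,240:310],(400,400)),cv2.resize(b[180:250,225:295],(400,400))])[:,:,::-1])
for n in("red_end","plain_end"): print(n,[(np.round(F.inv().apply(d["at"]-S0),4),round(d["score"],2)) for d in models.mark_of(n,"scene")[:2]])
E
```

```text
down t13.50 p(mm) [ 0.6 -0.1 61.6] F [-0.  -0.2 -0.3] M [-0.01  0.07  0.03] open 40.3
light t13.82 p(mm) [ 0.6 -0.5 61.9] F [-0.6 -0.4  3.3] M [-0.06  0.05  0.  ] open 29.9
full t14.03 p(mm) [ 0.6 -0.5 61.9] F [ 0.  -1.3  5.5] M [-0.04  0.11  0.02] open 29.5
red2 plain0 t14.28 p(mm) [ 0.6  1.4 62.7] F [ 0.6 -0.5  7.3] M [ 0.06  0.08 -0.01] open 29.7
red5 plain0 t14.53 p(mm) [ 0.6  4.  64. ] F [ 0.3 -1.   6.6] M [0.13 0.01 0.03] open 29.6
red8 plain0 t14.78 p(mm) [ 0.7  5.9 65.3] F [-0.5 -0.4  6.9] M [-0.27  0.05  0.1 ] open 29.5
red11 plain0 t15.03 p(mm) [ 0.9  7.8 66.4] F [-0.3 -2.8  6.4] M [-0.59 -0.03 -0.01] open 29.9
red13 plain0 t15.28 p(mm) [ 0.9  9.2 67. ] F [ 0.8 -3.6  5.9] M [-0.65 -0.11 -0.  ] open 29.5
red15 plain0 t15.53 p(mm) [ 0.9 10.6 67.7] F [ 1.5 -4.1  4.6] M [-0.95 -0.09 -0.04] open 29.7
red_end [(array([-0.0057, -0.0291,  0.0272]), 0.57)]
plain_end [(array([ 0.0888,  0.452 , -0.0015]), 0.69)]
```

View pics/e.png

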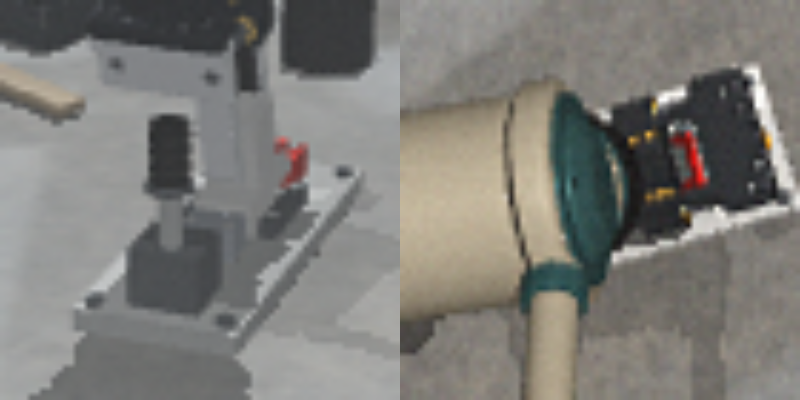

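Run:
```python
from h import *
z0=.061
def tl(): 
    M=(F.inv()*q2R(telemetry.current_tool_rot())).as_matrix()[:,2]; print("  tool tilt deg",round(np.degrees(np.arctan2(M[1],-M[2])),2))
r.hold(.3); st("hold"); tl()
rock(17,0,z0,y0=-1); tl()
r.hold(.2); st()
for h in (13,11,9.5): rock(h,0,z0,y0=-1); tl()
```

```text
hold t16.03 p(mm) [ 0.9 10.5 67.6] F [ 0.4 -4.   5.9] M [-0.79 -0.13  0.01] open 29.7
  tool tilt deg -14.03
red17 plain0 t16.28 p(mm) [ 0.8 11.7 68.2] F [ 1.9 -3.   5.6] M [-0.62 -0.19  0.  ] open 29.6
  tool tilt deg -15.94
 t16.48 p(mm) [ 0.8 11.6 68.2] F [ 1.3 -1.6  6.9] M [-0.48 -0.19  0.09] open 29.5
red13 plain0 t16.75 p(mm) [ 0.9  8.2 66.9] F [ 0.8 -1.4  6.6] M [-0.37 -0.19  0.06] open 29.3
  tool tilt deg -12.07
red11 plain0 t17.00 p(mm) [ 0.7  7.3 66.2] F [ 0.8 -0.8  8. ] M [-0.03 -0.15  0.01] open 29.5
  tool tilt deg -10.16
red9.5 plain0 t17.25 p(mm) [ 0.7  6.3 65.8] F [ 0.8 -0.   8. ] M [-0.13 -0.11  0.01] open 29.4
  tool tilt deg -8.75
```

Run:
```python
from h import *
z0=.061
for p in (3,6,9,12,15,19,24): rock(11,p,z0,y0=-.7)
r.hold(.2); st("hold")
vision.snapshot("scene"); 
for n in("red_end","plain_end","block"): print(n,[(np.round(F.inv().apply(d["at"]-S0),4),round(d["score"],2)) for d in models.mark_of(n,"scene")[:2]])
a=vision.snapshot("scene"); b=vision.snapshot("top")
cv2.imwrite("pics/f.png",np.hstack([cv2.resize(a[180:250,240:310],(400,400)),cv2.resize(b[180:250,225:295],(400,400))])[:,:,::-1])
```

```text
red11 plain3 t17.50 p(mm) [-0.4  5.3 66.7] F [ 0.8 -2.6 -4. ] M [-0.79 -0.28 -0.  ] open 29.8
red11 plain6 t17.75 p(mm) [-0.3  2.7 68.7] F [ 0.6 -3.6 -6. ] M [-1.24 -0.18 -0.02] open 29.5
red11 plain9 t18.00 p(mm) [ 0.5 -0.3 72. ] F [-0.4 -4.2  6.3] M [-0.85  0.2   0.02] open 29.8
red11 plain12 t18.25 p(mm) [ 0.1 -1.2 72.5] F [ 0.8 -1.9  1.1] M [-0.38 -0.19 -0.06] open 29.4
red11 plain15 t18.50 p(mm) [-0.7 -2.7 73.2] F [-0.1 -0.3 -2.8] M [-0.04 -0.11  0.03] open 29.7
red11 plain19 t18.77 p(mm) [-0.5 -6.1 75.1] F [ 1.2  2.2 -1.7] M [ 0.22 -0.17  0.02] open 29.6
red11 plain24 t19.06 p(mm) [ -0.7 -10.2  76.9] F [ 0.5  2.  -2.6] M [ 0.26 -0.02 -0.06] open 29.8
hold t19.26 p(mm) [ -0.4 -10.2  77.3] F [-0.3  1.8 -1.9] M [0.12 0.09 0.01] open 29.6
red_end [(array([-0.0016,  0.0317,  0.0327]), 0.58), (array([-0.0064, -0.0281,  0.0231]), 0.51)]
plain_end [(array([0.0017, 0.0305, 0.0339]), 0.76)]
block [(array([-0.0008, -0.0023,  0.0308]), 0.47)]
```

View pics/f.png

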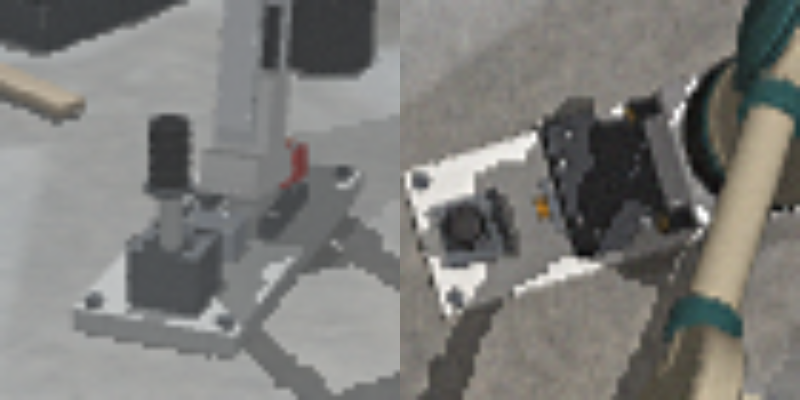

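Run:
```python
from h import *
z0=.061
for a,b in ((16,28),(24,31),(30.3,30.3)): rock(a,b,z0,y0=-.5)
r.hold(.5); st("hold"); M=(F.inv()*q2R(telemetry.current_tool_rot())).as_matrix()[:,2]; print(M)
a=vision.snapshot("scene"); b=vision.snapshot("top")
for c in("scene","top"):
  for n in("red_end","plain_end","block","pin","plug_gauge","pinion","setting_ring"): print(c,n,[(np.round(F.inv().apply(d["at"]-S0),4) if n in("red_end","plain_end","block","pin") else np.round(d["at"],3),round(d["score"],2)) for d in models.mark_of(n,c)[:1]])
cv2.imwrite("pics/g.png",np.hstack([cv2.resize(a[180:250,240:310],(400,400)),cv2.resize(b[180:250,225:295],(400,400))])[:,:,::-1])
```

```text
red16 plain28 t19.87 p(mm) [  0.5 -10.6  82.5] F [-0.2  0.2 -2.8] M [-0.25 -0.01  0.02] open 29.5
red24 plain31 t20.26 p(mm) [ 0.1 -5.8 88.3] F [-0.4 -0.7 -4.2] M [-0.15 -0.03  0.  ] open 29.7
red30.3 plain30.3 t20.62 p(mm) [-0.  -0.2 91.1] F [-0.4  0.7 -3.6] M [ 0.06  0.01 -0.  ] open 29.7
hold t21.12 p(mm) [-0.  -0.7 91.2] F [ 0.1 -0.5 -3.3] M [-0.02  0.05  0.01] open 29.9
[-1.33266440e-04  2.06195404e-04 -9.99999970e-01]
scene red_end [(array([-0.006 , -0.0303,  0.0414]), 0.72)]
scene plain_end [(array([-0.0013,  0.0301,  0.0396]), 0.79)]
scene block [(array([-0.0039, -0.0042,  0.0425]), 0.65)]
scene pin []
scene plug_gauge [(array([ 0.469, -0.364, -0.001]), 0.47)]
scene pinion [(array([ 0.647, -0.289, -0.002]), 0.82)]
scene setting_ring [(array([ 0.485,  0.415, -0.003]), 0.97)]
top red_end [(array([ 0.0899,  0.4507, -0.0052]), 0.22)]
top plain_end []
top block []
top pin [(array([0.0014, 0.103 , 0.0499]), 0.62)]
top plug_gauge [(array([ 0.47 , -0.365,  0.001]), 0.57)]
top pinion [(array([ 0.647, -0.288,  0.001]), 0.63)]
top setting_ring [(array([ 0.488,  0.415, -0.006]), 0.48)]
```

View pics/g.png

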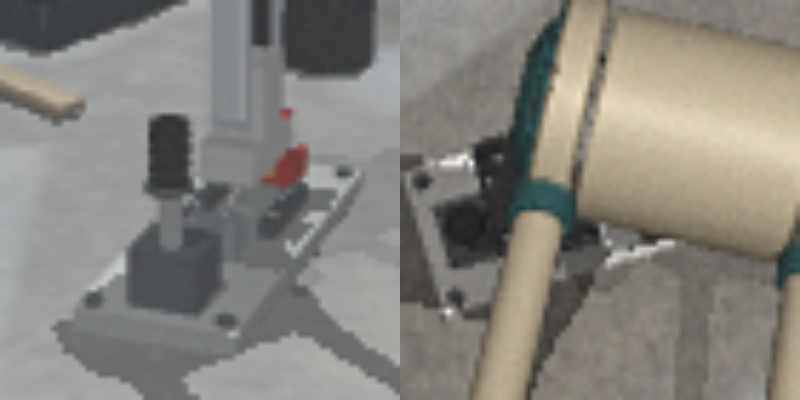

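```bash
python3 -c "
from h import *
r.sign_off(); st('end')"
```

```text
the job is handed in; nothing more can be done
the job is handed in; nothing more can be done
```

I parked the pin in the socket, rocked the block out of its nest and handed the job in at about 21 s. The gripper is still holding the block level over the nest.

- **Pin:** It went into the bore without catching and bottomed with the tool 4 mm lower than when it gripped the seated pin, about 3 mm expected. The picture shows it upright with the collar at the expected height. The top camera's network put it within about 2 mm sideways of the socket centre, but gave its foot as 50 mm high. I take that height as wrong, given the contact on the bottom and the picture. The scene camera's network did not find the pin.
- **Rocking:** I tipped the red end up to about 17 mm with the plain end down, then the plain end to about 24 mm with red at about 11 mm. No picture showed the red ball slipping past directly. The force readings there were unclear, and I judged it had slipped from the network placing the red end about 15 mm up.
- **Final hold:** The tool is level to within 0.02° and 30 mm above where it gripped the block. The wrist carries about 3.3 N, which matches the block's weight. The network put the two ends 29.4 mm (red) and 27.6 mm (plain) above the seat, within its 4 mm accuracy.
- **Bystanders:** The plug gauge, pinion and setting ring were all found where they started, within the networks' accuracy.

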